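# Bring the second sample into the photometer's beam and take its reading

### The arm

A 6-joint arm with a two-finger parallel gripper is mounted at the origin on a cart in front of the work surface, level with it; the furniture and walls round the work are solid. World frame = base frame: x ahead of the robot, y to its left, z up, the work surface at z = 0. Lengths are in m, angles in rad, forces in N, time in s.
With the tool pointing down it reaches from about 0.35 to 0.975 m from the base axis. Payload 4.9 kg.
Tool frame: the origin (TCP) lies at the very end of the fingers, on their centre line; the grasp point (between the pads) lies 19 mm behind it (grasp_offset is the distance from the TCP to the grasp point, in m); x points along the fingers, y is the direction in which the jaws open and shut, and the axes are right-handed (so a half turn about x gives the same grasp; the last joint's range is limited). The gripper opens to 85 mm and grips with 20 to 120 N. Pads are 22 mm wide; open, the fingers measure 114 mm over their backs; the gripper's body (76 mm by 85 mm) begins 54 mm behind the grasp point. The pads swing forward as they close: fully open they stand 13 mm farther back than shut.
Start: joints at [1.151, 0.053, 1.613, -0, 1.476, -0.119], TCP at [0.185, 0.597, 0.231] pointing down, gripper open.
Joint ranges: [-3.01, 3.01], [-1.01, 2.22], [0.06, 2.58], [-1.02, 4.17], [0.09, 2.62], [-3.14, 3.14]. Speed limits (rad/s): [2.57, 2.57, 3.14, 3.14, 3.14, 3.14].

### API

Orientations are given as a rotation vector (axis times angle).
In Python, from station import get_obs, get_image, camera_model, finish_job, grasp_offset gives the robot as it stands.
- The arm moves only by the shell command python3 -m crank 'ROWS' [OPENING] [FORCE]. ROWS is JSON, a list that holds one entry, the list of rows, each a list of 4 numbers: the shift along the world's x, y, z in m, then the turn about the world's z in degrees. In form: [[[dx, dy, dz, turn], ...]]. A call has 1 to 5 rows; each row is the pose to reach, as a shift and turn from the pose commanded when the call began; what a row does not reach only later rows make up. A row lasts 1/12 s, in which the tool goes at most 41.7 mm and 7.16 degrees, less where a joint would pass 70% of its speed; a pose out of reach is approached as far as the arm can. A call with a gripper value outside its range is refused whole. OPENING is the opening, from 0 (shut) to 1 (fully open), set as the call begins (- or left out, the last holds). The fingers move at their own pace and stop on an object; FORCE is the grip in N (left out, the last holds). Time passes only in rows, so rows that repeat a pose let the fingers close. It gives the time, the measured TCP pose, the force and the opening at its end, in the units of the state.
- get_obs(): the state, without advancing time (a new reading comes with each control period).
- get_image(name): name is "scene" or "top" or "wrist"; returns (picture, depth): 400x640x3 uint8, red, green, blue; 400x640 float32, m along the optical axis (not along the pixel's ray), 0 where there is no reading.
- camera_model(name): a dict with "fx", "fy", "cx", "cy" (pixels), "xyz" and "attitude" of the camera in the world. Camera axes: x right, y down, z forward; pixel columns grow to the right and rows downward; lengths in m; the calibration is good to about 2 mm. The wrist camera is an equidistant fisheye: a pixel r from the principal point sees the ray r / f radians off the axis. A picture is of the moment at which its call begins: read the wrist's pose just before it. camera_model takes no time and is no camera call; for the wrist camera it gives the pose at the moment of the call.
- finish_job(): hands the job in, once; it reports no verdict.
The state is a dict: "t": time; "q": joint angles; "dq": joint speeds; "effort": joint torques, N m; "tool_pos": TCP position; "tool_rot": TCP orientation; "contact_force": force on the tool from outside, world axes, zero at the start; "wrist_torque": the same for the moment, N m; "opening": finger opening in m.
Only numpy, scipy, OpenCV 4.12 (cv2) and the standard library are available. Lean on these libraries where they do the work, as an engineer would, in place of code of your own. Each camera call takes 0.05 s, during which the arm holds its last target.

### The job

Take the reading of the second sample on the bench photometer, by pushing with the fingers only: push the dark lid of its sample compartment fully shut, then push the cell-changer lever to the right, past its first click, all the way to its second stop, and only then press the round green key fully down and let it come up again. Take neither the lever nor the lid between the fingers, keep out of the cuvettes in the compartment, and leave the bottle, flask and beaker beside the instrument where they stand.

Things in the scene. Friction and masses are not known exactly. Their poses are not given: they have to be found in the camera images.
- photometer: Light grey bench photometer, fixed, 222 deep x 260 wide mm. Origin: centre of its underside, on the worktop; x points to its back, y to its left (seen from its front), z up. In front a sloping dark panel (22 degrees, 50 to 81 mm high) with display and keys; from 35 mm before the origin backward a flat deck 105 mm high with, right of the middle, the lever in its slot and behind it the sample well.
- lid (a joint): Hinge of the compartment's dark grey lid: 0 = shut, positive = opened upward and back, at most 1.45 rad. It starts open; a stiff hinge (about 0.08 Nm) holds it wherever it is left, so it has to be pushed all the way.
- lid_hinge (a point): Point on the lid's hinge line, which runs along the photometer's y, at the middle of the lid's width: 82 mm behind the photometer's origin, 40 mm to its right, 105 mm up. Axes: those of the lid, which turn with it: x points from the lid's front edge to the hinge, z out of its outer face.
- lid_front (a point): Point inside the lid's plate, 65 mm from the hinge line and 7 mm from the lid's front edge, at mid-thickness. The lid is 72 mm from hinge to front edge (a 50 mm wide lip stands 8 mm further out), 116 mm wide; its outer face is 14 mm above the hinge line when shut.
- lever (a joint): Lever angle: 0 = first position, leaning 0.36 rad to the left (blank in the beam); 0.36 = upright, first click (first sample); 0.72 = leaning 0.36 rad to the right on its second, hard stop (second sample). A sprung detent draws it, when let go, into the nearest of these three; pushing it out of one takes about 8 N at the knob; well past midway it snaps on by itself.
- lever_knob (a point): Centre of the lever's round black knob, 21 mm thick, reaching 16 mm above and below this point, on an 8 mm steel stem. It swings on a radius of 95 mm about a line along the photometer's x that lies 40 mm right of the photometer's origin and 60 mm above the worktop; the knob stays 14 mm before the origin, goes from 33 mm left to 33 mm right of that line, 149 mm up at both ends and 155 mm between.
- read_key (a joint): Travel of the round green key on the panel: 0 = up, 0.004 m = fully down. A spring returns it; fully down takes about 4 N.
- read_key_top (a point): Centre of the top of the green key, 21 mm across, at the left of the sloping panel. It goes down square to the panel.
- amber_bottle: Small brown glass bottle with a white cap, 36 x 36 x 102 mm, standing loose beside the photometer's left side. Origin: centre of its underside.
- flask: Conical clear glass flask, 64 mm across, 100 mm high, standing loose beside the photometer's right side. Origin: centre of its underside.
- beaker: Clear glass beaker, 73 x 78 x 95 mm, standing loose beside the photometer's left side, behind the bottle. Origin: centre of its underside.
- carriage: Aluminium cuvette carriage in the open sample well (40 x 100 mm, 58 deep), moved along y by the lever, with three cuvettes capped white (blank), yellow (first sample) and orange (second sample); 26 x 52 x 51 mm, its top 6 mm below the deck. Origin: under the white-capped cuvette at its right end; the others stand 17 and 34 mm further left. Not to be touched.

How it is judged:
On the way, in this order (a step that is already met when the one before it is completed fails the run):
1. the lid is pushed fully shut (value of joint lid below 0.04 rad), for 0.2 s.
2. with the lid shut, the lever is at its second stop (value of joint lid below 0.04 rad and value of joint lever above 0.67 rad), for 0.2 s.
3. the green key is pressed down (value of joint read_key above 0.003 m), for 0.05 s.
At the end, for the whole second after the job is handed in: The lid is shut (within 0.04 rad), the lever stands at its second stop (0.67 rad or more) and the green key, after being pressed at least 3 mm, is up again (all of step 2 and value of joint read_key below 0.001 m); the robot touches nothing.
It fails at once if the green key is pressed before the lid is shut and the lever is at its second stop (value of joint read_key above 0.003 m and (value of joint lid above 0.06 rad or value of joint lever below 0.65 rad)).
It fails at once if the cuvettes or their carriage are touched (contact force between any of the arm, the fingers and carriage above 0.5 N).
It fails at once if the lever's knob or the lid is taken between the fingers (distance between the grasp point and lever_knob below 0.012 m or distance between the grasp point and lid_front below 0.009 m).
It fails at once if the bottle, flask or beaker is lifted, carried, knocked over or pushed away by more than 30 mm (distance of any of amber_bottle, flask, beaker from where it was at the start of the episode above 0.03 m or angle between any of amber_bottle, flask, beaker's own z axis and vertical above 0.5 rad).
It also fails if it takes over 54 s, if anything falls off the work surface, if the arm or the gripper's body presses on something with over 40 N, if the wrist force passes 120 N, or if a joint passes its speed limit or range.

## Working session

There is one attempt and no reset: what is moved stays moved. The work goes in short steps, Python scripts to look and compute and a shell command to move; the robot and the scene stay as the last step left them, time stands still between calls to the robot, and variables do not carry over. Pictures are saved under pics/ and viewed, and the job is handed in when it is done.

```bash
mkdir -p pics; ls; python3 - <<'E'
from station import *
import cv2
o=get_obs(); print(o['t'],o['tool_pos'],o['tool_rot'],o['opening'])
for n in ("scene","top"):
    p,d=get_image(n); cv2.imwrite(f"pics/{n}0.png",p[:,:,::-1])
    import numpy as np; np.save(f"pics/{n}0.npy",d); print(camera_model(n))
E
```

```text
pics
0.0 [0.18494128 0.59635887 0.23004883] [ 0.23456577  1.55836899 -0.23767541] 0.08520005463202271
{'fx': 446.16870613264774, 'fy': 446.16870613264774, 'cx': 314.99070220252764, 'cy': 197.6634836101037, 'xyz': array([0.37359118, 0.62341313, 0.79492487]), 'attitude': array([-0.7804519 ,  2.68425989, -0.92756355])}
{'fx': 371.63009872986885, 'fy': 371.63009872986885, 'cx': 315.69072526268707, 'cy': 194.07321945561196, 'xyz': array([0.57386446, 0.17927096, 0.96037972]), 'attitude': array([-2.22045125,  2.1662445 , -0.11817861])}
```

View pics/scene0.png

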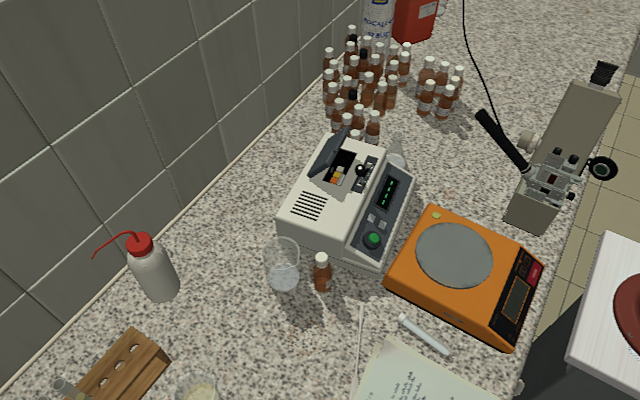

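View pics/top0.png

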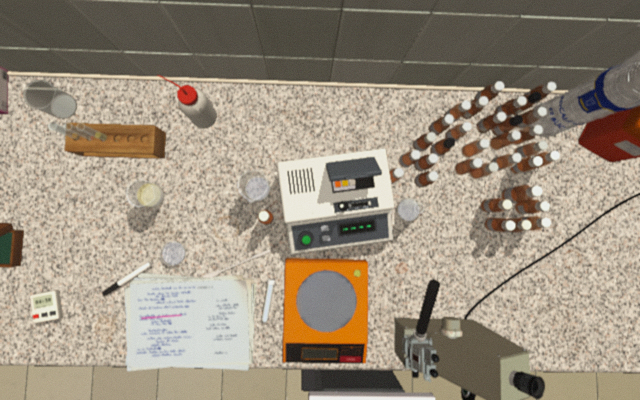

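The photometer is near top pixel (335,200), rotated slightly. The lid is open at the back right and the green key is at (306,239). I'll enlarge both views.

```bash
python3 - <<'E'
import cv2
a=cv2.imread("pics/top0.png")[140:260,260:420]; cv2.imwrite("pics/tc.png",cv2.resize(a,None,fx=5,fy=5,interpolation=cv2.INTER_CUBIC))
a=cv2.imread("pics/scene0.png")[120:280,265:425]; cv2.imwrite("pics/sc.png",cv2.resize(a,None,fx=3.75,fy=3.75,interpolation=cv2.INTER_CUBIC))
E
cat > h.py <<'E'
import numpy as np
from station import *
from scipy.spatial.transform import Rotation as R
def back(n,u,v,d):
    c=camera_model(n); p=np.array([(u-c['cx'])/c['fx']*d,(v-c['cy'])/c['fy']*d,d]); return R.from_rotvec(c['attitude']).apply(p)+c['xyz']
def proj(n,P):
    c=camera_model(n); p=R.from_rotvec(c['attitude']).inv().apply(np.atleast_2d(P)-c['xyz']); return np.c_[p[:,0]/p[:,2]*c['fx']+c['cx'],p[:,1]/p[:,2]*c['fy']+c['cy']]
E
```

```text
(no output)
```

View pics/tc.png

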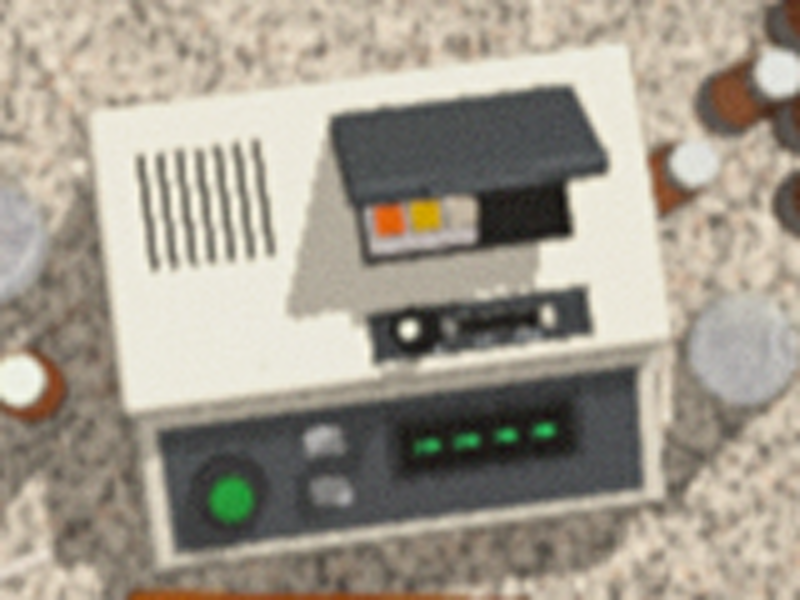

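View pics/sc.png

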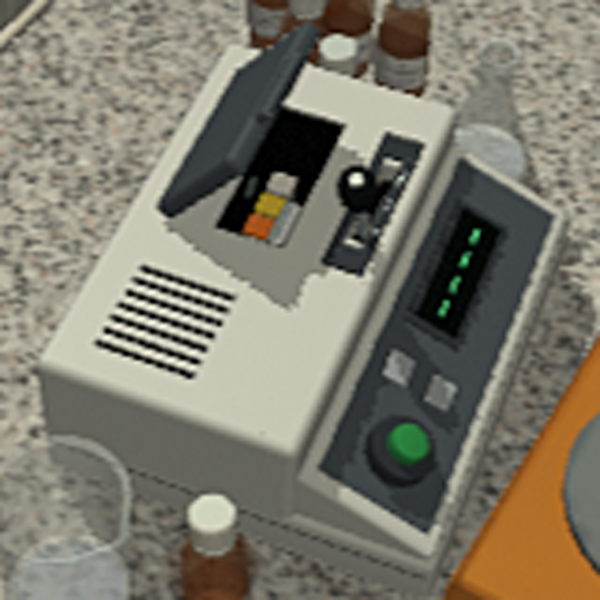

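```bash
python3 - <<'E'
from h import *
from scipy.optimize import least_squares
L=np.array([[.111,.13,.105],[.111,-.13,.105],[-.035,-.13,.105],[-.035,.13,.105]])
tp=np.array([[95,112],[625,48],[667,340],[130,412]])/5+[260,140]
sp=np.array([[42,368],[232,48],[458,105],[300,450]])/3.75+[265,120]
def W(p,L): c,s=np.cos(p[2]),np.sin(p[2]); return np.c_[c*L[:,0]-s*L[:,1]+p[0],s*L[:,0]+c*L[:,1]+p[1],L[:,2]]
ms={'t':lambda p:(proj('top',W(p,L))-tp).ravel(),'s':lambda p:(proj('scene',W(p,L))-sp).ravel()}
for k in ('t','s','ts'):
    r=least_squares(lambda p:np.r_[tuple(ms[x](p) for x in k)],[.6,.1,0]); print(k,r.x,np.degrees(r.x[2]),r.fun.round(1))
p=r.x
d=np.load('pics/top0.npy'); g=(232/5+260,498/5+140); gd=d[int(g[1])-1:int(g[1])+2,int(g[0])-1:int(g[0])+2]; print(gd)
P=back('top',*g,np.median(gd)); 
c,s=np.cos(p[2]),np.sin(p[2]); M=np.array([[c,s],[-s,c]])
print('key',P,'local',M@(P[:2]-p[:2]))
ds=np.load('pics/scene0.npy'); g=(408/3.75+265,442/3.75+120);P=back('scene',*g,ds[int(g[1]),int(g[0])]);print('key s',P,M@(P[:2]-p[:2]))
for nm,q in (('knob',(-.014,-.007,.149)),('knobend',(-.014,-.073,.149)),('hinge',(.082,-.04,.105)),('lidshutfront',(.01,-.04,.119))): print(nm,W(p,np.array([q])),proj('top',W(p,np.array([q]))),proj('scene',W(p,np.array([q]))))
# lid outer-face points from scene/top depth
for n,u,v in (('top',340,70+140-40),):pass
for (u,v) in ((470,130),(470,165),(360,180),(580,150)):
    uu,vv=u/5+260,v/5+140; P=back('top',uu,vv,d[int(vv),int(uu)]); print('lid',P,M@(P[:2]-p[:2]))
for nm,(u,v) in dict(bottle=(22,380),flask=(740,350)).items():
    uu,vv=u/5+260,v/5+140; print(nm,back('top',uu,vv,d[int(vv),int(uu)]))
E
```

```text
t [0.62693662 0.10377927 0.15247645] 8.736257245822257 [-2.4 -1.1  1.8 -1.9  2.5  1.4 -1.8  1.5]
s [0.6274714  0.10330178 0.17121262] 9.809760396177184 [-1.6 -0.7 -1.2 -2.6  1.3 -0.2  1.4  2.2]
ts [0.62716361 0.10350866 0.16253964] 9.312835562895714 [-2.7 -0.6  1.4 -2.5  2.6  0.7 -1.4  1.9 -1.9 -1.1 -0.5 -2.6  1.9  0.2
  0.9  2.2]
[[0.8684357  0.86857015 0.86819017]
 [0.8691914  0.86989856 0.87070304]
 [0.8690326  0.8714912  0.8726018 ]]
key [0.53714888 0.17522747 0.08519993] local [-0.0772224   0.08534014]
key s [0.53791415 0.17733369 0.08384034] [-0.07612638  0.08729476]
knob [[0.61448091 0.09433538 0.149     ]] [[344.33746976 206.13440179]] [[361.98901589 171.09384911]]
knobend [[0.62516135 0.02920529 0.149     ]] [[373.98274591 202.01632876]] [[373.01116889 148.53530516]]
hinge [[0.7145558  0.07730552 0.105     ]] [[350.38154372 164.32056242]] [[322.7636646  161.06970244]]
lidshutfront [[0.6435048  0.06565413 0.119     ]] [[355.72338045 194.34841911]] [[355.2975379  166.35544947]]
lid [0.70496852 0.07352198 0.14167663] [ 0.07192681 -0.04218222]
lid [0.68619652 0.07606861 0.16321069] [ 0.05381434 -0.03663138]
lid [0.67808889 0.12385213 0.16514141] [0.05354614 0.01183436]
lid [0.69381447 0.02853867 0.16502555] [ 0.05364036 -0.08476762]
bottle [0.58961253 0.27347159 0.09908831]
flask [ 0.61324247 -0.06999631  0.0631377 ]
```

```bash
cat >> h.py <<'E'
p=[.6272,.1035,.1625]
def T(x,y): c,s=np.cos(p[2]),np.sin(p[2]); return np.array([c*x-s*y+p[0],s*x+c*y+p[1]])
def st():
    o=get_obs(); m=R.from_rotvec(o['tool_rot']).as_matrix(); print('t%.2f'%o['t'],'pos',o['tool_pos'].round(4),'F',o['contact_force'].round(1),'open',round(o['opening'],4)); c,s=np.cos(p[2]),np.sin(p[2]); print('local',np.array([[c,s],[-s,c]])@(o['tool_pos'][:2]-p[:2]),'yaxis deg',np.degrees(np.arctan2(m[1,1],m[0,1])).round(1),'x',m[:,0].round(3))
E
python3 - <<'E'
from h import *
st()
print('above lid',T(.075,-.04),T(.03,-.04),'knob left',T(-.017,.035),T(-.017,-.05),'key',T(-.08,.086))
E
```

```text
t0.10 pos [0.185  0.5964 0.2302] F [-0.1  0.  -0.6] open 0.0856
local [-0.35664882  0.55795818] yaxis deg 72.8 x [-0.001 -0.002 -1.   ]
above lid [0.70768337 0.0761609 ] [0.66327621 0.06888054] knob left [0.60476146 0.13528855] [0.61851325 0.05140835] key [0.53434035 0.17542417]
```

```bash
python3 -m crank '[[[0.025,-0.025,0.01,6],[0.05,-0.05,0.02,12],[0.078,-0.078,0.03,18],[0.106,-0.106,0.04,24],[0.134,-0.134,0.05,26.5]]]' 0
python3 -m crank '[[[0.028,-0.028,0,0],[0.056,-0.056,0,0],[0.084,-0.084,0,0],[0.112,-0.112,0,0],[0.14,-0.14,0,0]]]'
python3 -m crank '[[[0.028,-0.028,0,0],[0.056,-0.056,0,0],[0.084,-0.084,0,0],[0.112,-0.112,0,0],[0.14,-0.14,0,0]]]'
python3 -m crank '[[[0.028,-0.028,0,0],[0.056,-0.056,0,0],[0.084,-0.084,0,0],[0.09,-0.09,0,0],[0.09,-0.09,0,0]]]'
python3 -c "
from h import *; st()"
```

```text
t: 0.52
tool_pos: [0.3198, 0.4614, 0.2811]
tool_rot: [-0.131, 1.567, 0.13]
contact_force: [0.5, -0.2, 0.3]
opening: 0.0254
t: 0.93
tool_pos: [0.46, 0.3212, 0.2809]
tool_rot: [-0.127, 1.567, 0.127]
contact_force: [0.6, 0.5, 0.1]
opening: 0.0003
t: 1.35
tool_pos: [0.6, 0.1812, 0.2807]
tool_rot: [-0.127, 1.568, 0.127]
contact_force: [1.0, 0.9, 0.3]
opening: 0.0001
t: 1.77
tool_pos: [0.6902, 0.0904, 0.2797]
tool_rot: [-0.124, 1.569, 0.124]
contact_force: [-0.1, 0.2, -0.1]
opening: 0.0001
t1.77 pos [0.6902 0.0904 0.2797] F [-0.1  0.2 -0.1] open 0.0001
local [ 0.06002157 -0.02308185] yaxis deg 99.1 x [-0.002 -0.    -1.   ]
```

```bash
python3 -m crank '[[[0.0205,-0.014,0,0],[0.0205,-0.014,-0.03,0],[0.0205,-0.014,-0.06,0],[0.0205,-0.014,-0.09,0],[0.0205,-0.014,-0.09,0]]]'
python3 - <<'E'
from h import *
import cv2
st()
p,d=get_image('scene'); cv2.imwrite('pics/s1.png',cv2.resize(p[80:280,225:465,::-1],None,fx=3,fy=3,interpolation=cv2.INTER_CUBIC))
E
```

```text
t: 2.18
tool_pos: [0.7045, 0.0804, 0.1824]
tool_rot: [-0.127, 1.581, 0.13]
contact_force: [-0.5, 0.8, -1.9]
opening: 0.0001
t2.18 pos [0.7045 0.0804 0.1824] F [-0.5  0.8 -1.9] open 0.0001
local [ 0.07253852 -0.03525306] yaxis deg 99.4 x [-0.014  0.    -1.   ]
```

View pics/s1.png

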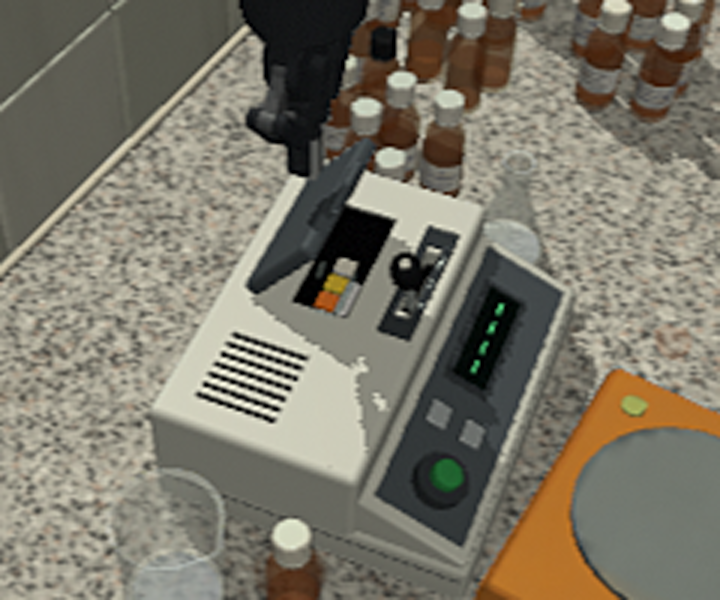

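The shut fingers stand behind the open lid at picture (305,165), clear of it. Next I let them settle.

```bash
python3 -m crank '[[[0,0,0,0],[0,0,0,0]]]'
python3 -c "
from h import *; st()"
```

```text
t: 2.4
tool_pos: [0.7106, 0.0798, 0.1946]
tool_rot: [-0.128, 1.563, 0.127]
contact_force: [0.6, -0.5, 0.8]
opening: -0.0
t2.40 pos [0.7106 0.0798 0.1946] F [ 0.6 -0.5  0.8] open -0.0
local [ 0.07850465 -0.03693679] yaxis deg 99.3 x [ 0.004  0.    -1.   ]
```

```bash
python3 -m crank '[[[-0.003,0,-0.012,0],[-0.005,-0.001,-0.024,0],[-0.010,-0.002,-0.034,0],[-0.016,-0.003,-0.038,0],[-0.022,-0.004,-0.042,0]]]'
python3 -m crank '[[[-0.005,-0.001,-0.006,0],[-0.011,-0.002,-0.013,0],[-0.015,-0.002,-0.020,0],[-0.018,-0.003,-0.026,0],[-0.018,-0.003,-0.031,0]]]'
python3 - <<'E'
from h import *
import cv2
st()
p,d=get_image('scene'); cv2.imwrite('pics/s2.png',cv2.resize(p[80:280,225:465,::-1],None,fx=3,fy=3,interpolation=cv2.INTER_CUBIC))
E
```

```text
t: 2.82
tool_pos: [0.6867, 0.0748, 0.1479]
tool_rot: [-0.127, 1.568, 0.127]
contact_force: [1.3, 0.4, 0.7]
opening: -0.0
t: 3.23
tool_pos: [0.6685, 0.0717, 0.1186]
tool_rot: [-0.127, 1.569, 0.127]
contact_force: [-15.6, -1.3, 34.1]
opening: -0.0002
t3.23 pos [0.6685 0.0717 0.1186] F [-15.6  -1.3  34.1] open -0.0002
local [ 0.03562484 -0.03804655] yaxis deg 99.3 x [-0.002 -0.    -1.   ]
```

View pics/s2.png

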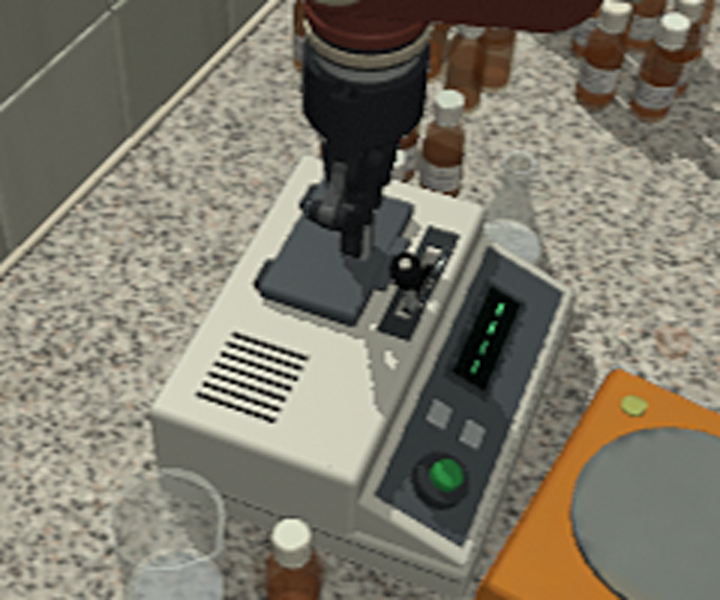

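The lid looks flat, with fingers pressing at (355,250) with 34 N. I hold briefly, lift, and move to the left of the knob.

```bash
python3 -m crank '[[[0,0,0,0],[0,0,0,0],[0,0,0.02,0],[0,0,0.05,0],[0,0,0.08,0]]]'
python3 -m crank '[[[-0.02,0.02,0.004,0],[-0.04,0.04,0.004,0],[-0.06,0.06,0.004,0],[-0.064,0.064,0.004,0],[-0.064,0.064,0.004,0]]]'
python3 -m crank '[[[0,0,-0.015,0],[0,0,-0.03,0],[0,0,-0.045,0],[0,0,-0.051,0],[0,0,-0.051,0]]]'
python3 - <<'E'
from h import *
import cv2
st()
p,d=get_image('scene'); cv2.imwrite('pics/s3.png',cv2.resize(p[80:280,225:465,::-1],None,fx=3,fy=3,interpolation=cv2.INTER_CUBIC))
p,d=get_image('top'); cv2.imwrite('pics/t3.png',cv2.resize(p[140:260,260:420,::-1],None,fx=5,fy=5,interpolation=cv2.INTER_CUBIC))
E
```

```text
t: 3.7
tool_pos: [0.6684, 0.0719, 0.1968]
tool_rot: [-0.127, 1.572, 0.127]
contact_force: [1.0, -0.7, 0.7]
opening: 0.0003
t: 4.12
tool_pos: [0.6045, 0.1371, 0.2017]
tool_rot: [-0.129, 1.568, 0.129]
contact_force: [-0.6, 0.2, -0.5]
opening: -0.0002
t: 4.53
tool_pos: [0.6045, 0.1348, 0.1475]
tool_rot: [-0.126, 1.573, 0.126]
contact_force: [-0.8, -0.5, -1.3]
opening: 0.0002
t4.53 pos [0.6045 0.1348 0.1475] F [-0.8 -0.5 -1.3] open 0.0002
local [-0.01736329  0.03454086] yaxis deg 99.2 x [-0.006 -0.001 -1.   ]
```

View pics/s3.png

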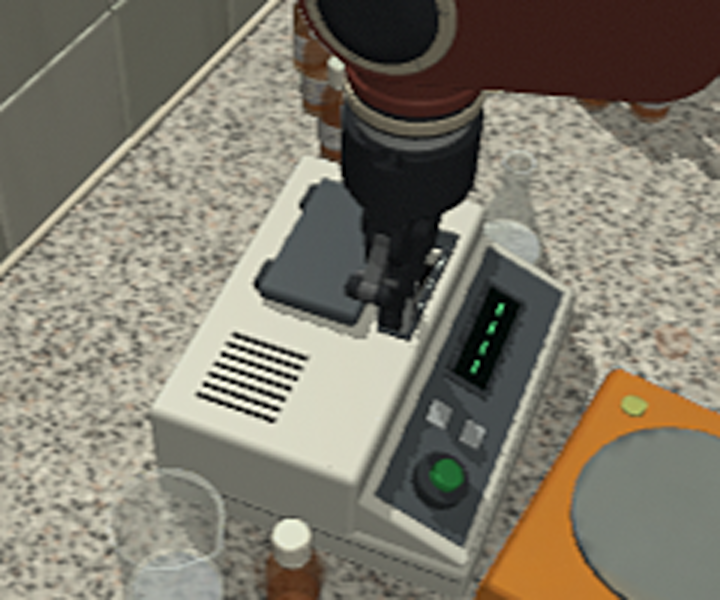

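View pics/t3.png

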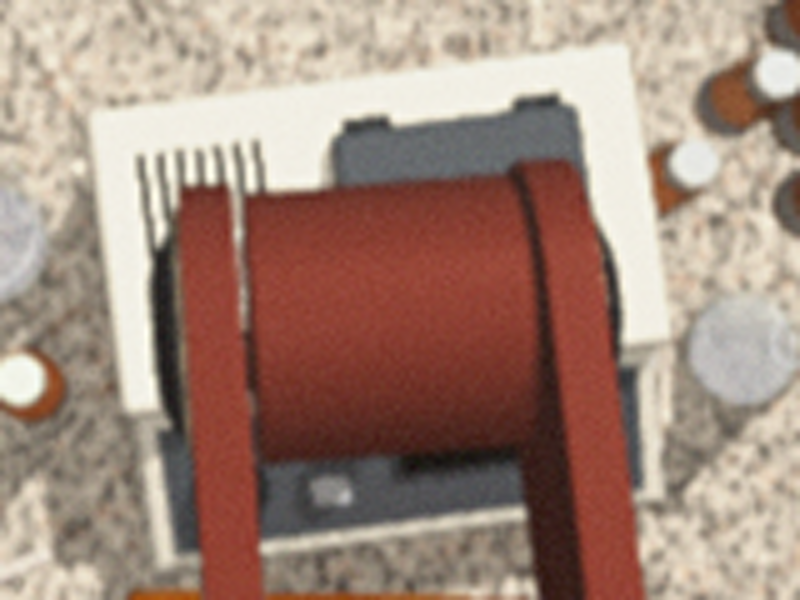

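Lid flat and shut, fingers left of the knob. Now I push the lever along the photometer's -y.

```bash
python3 -m crank '[[[0.002,-0.01,-0.003,0],[0.003,-0.018,-0.003,0],[0.004,-0.026,-0.003,0],[0.0055,-0.034,-0.003,0],[0.007,-0.042,-0.003,0]]]'
python3 -m crank '[[[0.0015,-0.008,0,0],[0.0025,-0.016,0,0],[0.004,-0.024,0,0],[0.0045,-0.028,0,0],[0.0045,-0.028,0,0]]]'
python3 - <<'E'
from h import *
import cv2
st()
p,d=get_image('scene'); cv2.imwrite('pics/s4.png',cv2.resize(p[80:280,225:465,::-1],None,fx=3,fy=3,interpolation=cv2.INTER_CUBIC))
E
```

```text
t: 5.05
tool_pos: [0.6139, 0.093, 0.1503]
tool_rot: [-0.127, 1.564, 0.127]
contact_force: [-0.5, 0.0, 0.0]
opening: -0.0
t: 5.47
tool_pos: [0.617, 0.0642, 0.1477]
tool_rot: [-0.127, 1.568, 0.125]
contact_force: [-0.8, 0.3, -0.8]
opening: -0.0001
t5.47 pos [0.617  0.0642 0.1477] F [-0.8  0.3 -0.8] open -0.0001
local [-0.01640087 -0.03709681] yaxis deg 99.2 x [-0.001 -0.001 -1.   ]
```

View pics/s4.png

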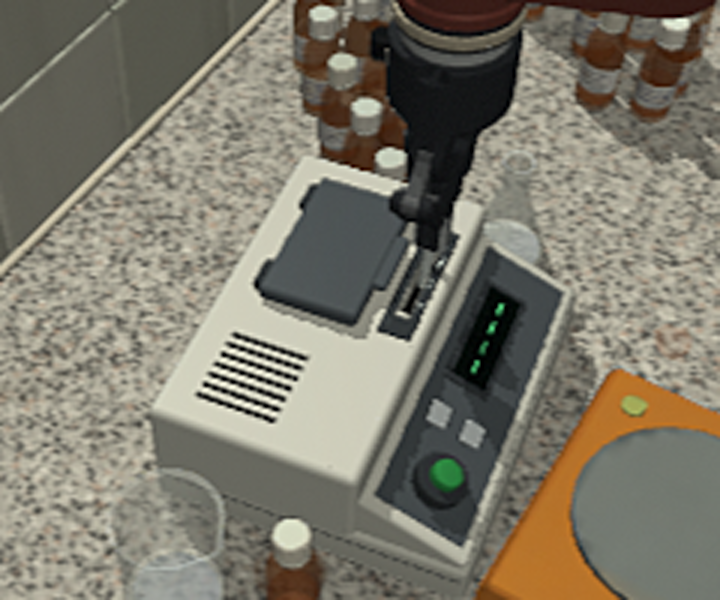

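The lever has left the left side and now carries on ahead of the fingers, near (440,225). The force is about 0, so I push gently on to feel the stop.

```bash
python3 -m crank '[[[0.0005,-0.003,0,0],[0.001,-0.006,0,0],[0.0015,-0.009,0,0],[0.0015,-0.009,0,0]]]'
python3 -m crank '[[[0.0005,-0.003,0,0],[0.0005,-0.003,0,0],[0.001,-0.005,0,0],[0.001,-0.005,0,0]]]'
python3 -c "
from h import *; st()"
```

```text
t: 5.85
tool_pos: [0.6187, 0.0564, 0.1481]
tool_rot: [-0.127, 1.567, 0.127]
contact_force: [-0.3, 1.0, 0.2]
opening: -0.0
t: 6.18
tool_pos: [0.6197, 0.0517, 0.1483]
tool_rot: [-0.127, 1.567, 0.127]
contact_force: [-0.5, 0.6, -1.1]
opening: -0.0003
t6.18 pos [0.6197 0.0517 0.1483] F [-0.5  0.6 -1.1] open -0.0003
local [-0.01573321 -0.04991313] yaxis deg 99.3 x [ 0. -0. -1.]
```

```bash
python3 -m crank '[[[0.0005,-0.003,0,0],[0.0005,-0.003,0,0],[0.001,-0.006,0,0],[0.001,-0.006,0,0]]]'
python3 - <<'E'
from h import *
import cv2
st()
p,d=get_image('scene'); cv2.imwrite('pics/s5.png',cv2.resize(p[120:220,325:445,::-1],None,fx=6,fy=6,interpolation=cv2.INTER_CUBIC))
p,d=get_image('wrist'); cv2.imwrite('pics/w5.png',p[:,:,::-1])
E
```

```text
t: 6.52
tool_pos: [0.6202, 0.0487, 0.1482]
tool_rot: [-0.122, 1.568, 0.132]
contact_force: [-1.1, 9.0, 1.0]
opening: -0.0001
t6.52 pos [0.6202 0.0487 0.1482] F [-1.1  9.   1. ] open -0.0001
local [-0.01578874 -0.05295456] yaxis deg 99.3 x [-0.001  0.006 -1.   ]
```

View pics/s5.png

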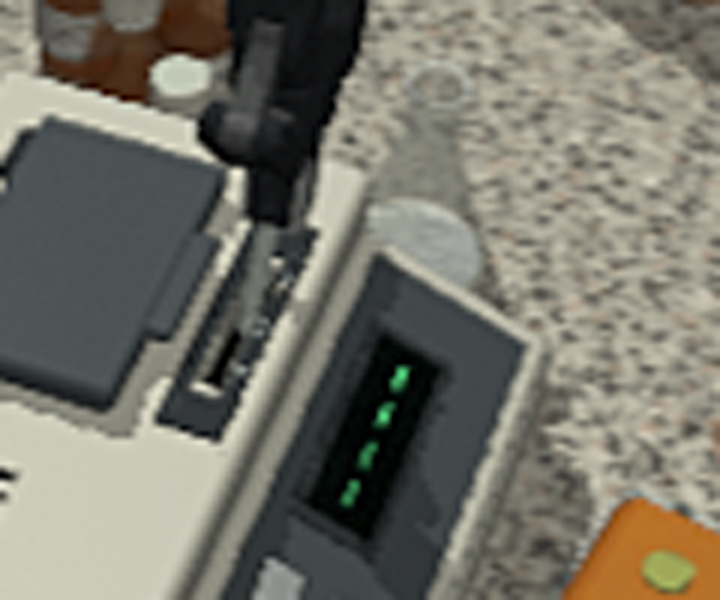

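View pics/w5.png

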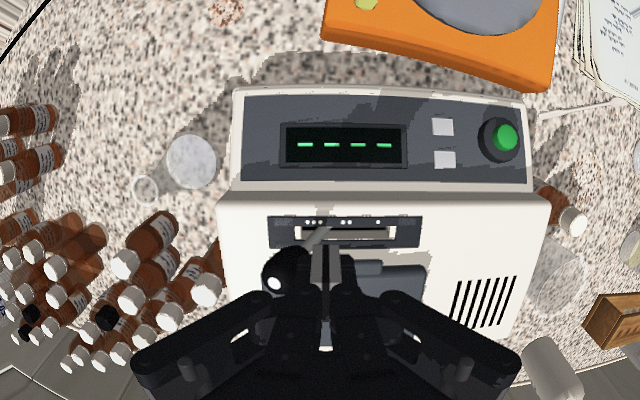

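The wrist view shows the knob at (285,270) on the right of the fingers, with its stem leaning right. A 9 N reaction means the hard stop is reached. I back off, rise, and go over the key.

```bash
python3 -m crank '[[[0,0.003,0,0],[-0.001,0.012,0,0],[-0.003,0.022,0.015,0],[-0.003,0.022,0.035,0],[-0.003,0.022,0.05,0]]]'
python3 - <<'E'
from h import *
import cv2
st()
p,d=get_image('scene'); cv2.imwrite('pics/s6.png',cv2.resize(p[120:280,265:425,::-1],None,fx=3.75,fy=3.75,interpolation=cv2.INTER_CUBIC))
p,d=get_image('wrist'); cv2.imwrite('pics/w6.png',p[:,:,::-1])
E
```

```text
t: 7.03
tool_pos: [0.6179, 0.0687, 0.2006]
tool_rot: [-0.128, 1.566, 0.127]
contact_force: [0.1, -0.2, 1.2]
opening: 0.0001
t7.03 pos [0.6179 0.0687 0.2006] F [ 0.1 -0.2  1.2] open 0.0001
local [-0.0147976 -0.0327913] yaxis deg 99.3 x [ 0.001 -0.    -1.   ]
```

View pics/s6.png

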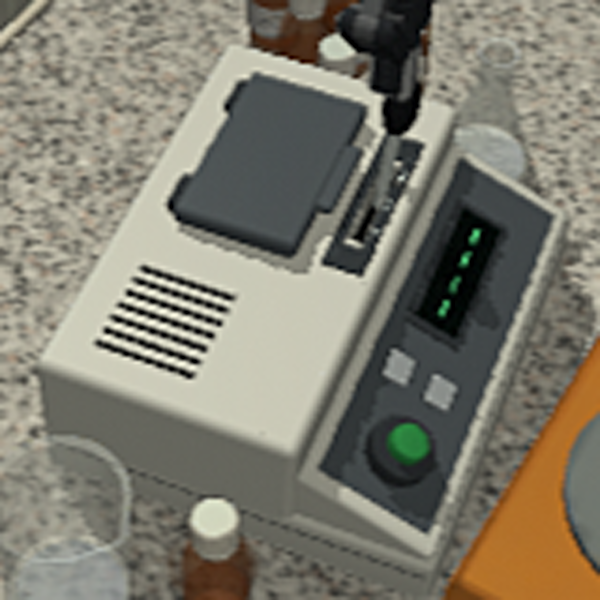

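View pics/w6.png

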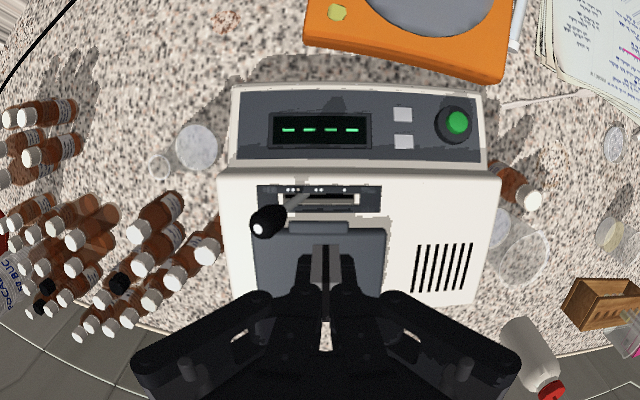

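Lever leans fully right, lid shut. Now over the key.

```bash
python3 -m crank '[[[-0.02,0.025,0,0],[-0.045,0.055,0,0],[-0.068,0.085,0,0],[-0.085,0.107,0,0],[-0.085,0.107,0,0]]]'
python3 -m crank '[[[0,0,-0.03,0],[0,0,-0.06,0],[0,0,-0.085,0],[0,0,-0.1,0],[0,0,-0.1,0]]]'
python3 -m crank '[[[0,0,0,0]]]'
python3 - <<'E'
from h import *
import cv2
st()
p,d=get_image('scene'); cv2.imwrite('pics/s7.png',cv2.resize(p[120:280,265:425,::-1],None,fx=3.75,fy=3.75,interpolation=cv2.INTER_CUBIC))
p,d=get_image('wrist'); cv2.imwrite('pics/w7.png',cv2.resize(p[100:350,200:520,::-1],None,fx=2,fy=2))
E
```

```text
t: 7.55
tool_pos: [0.5297, 0.1781, 0.1978]
tool_rot: [-0.129, 1.568, 0.131]
contact_force: [0.2, -0.3, -0.4]
opening: -0.0
t: 7.97
tool_pos: [0.5297, 0.1737, 0.0933]
tool_rot: [-0.128, 1.576, 0.126]
contact_force: [-0.3, -0.5, -0.7]
opening: 0.0003
t: 8.05
tool_pos: [0.5322, 0.1743, 0.0973]
tool_rot: [-0.127, 1.569, 0.126]
contact_force: [0.3, -0.0, -0.9]
opening: 0.0
t8.05 pos [0.5322 0.1743 0.0973] F [ 0.3 -0.  -0.9] open 0.0
local [-0.08228165  0.08521131] yaxis deg 99.2 x [-0.002 -0.001 -1.   ]
```

View pics/s7.png

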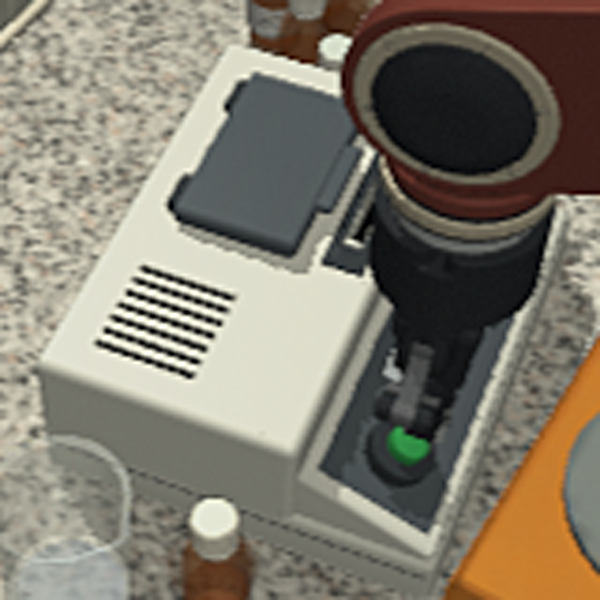

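View pics/w7.png

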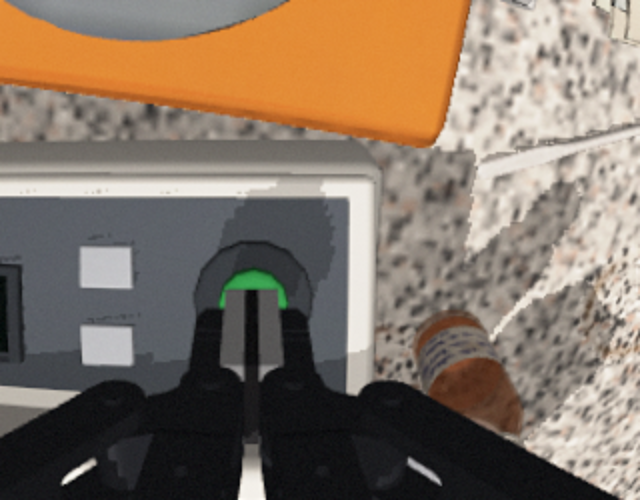

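Fingers are centred over the green key at wrist crop (252,290). Pressing in small steps.

```bash
python3 -m crank '[[[0,0,-0.004,0],[0,0,-0.008,0],[0,0,-0.01,0],[0,0,-0.01,0]]]'
python3 -m crank '[[[0,0,-0.002,0],[0,0,-0.003,0],[0,0,-0.003,0]]]'
python3 -m crank '[[[0,0,-0.002,0],[0,0,-0.003,0],[0,0,-0.003,0]]]'
```

```text
t: 8.48
tool_pos: [0.5324, 0.1748, 0.088]
tool_rot: [-0.127, 1.568, 0.127]
contact_force: [0.1, 0.3, -0.0]
opening: 0.0001
t: 8.73
tool_pos: [0.5326, 0.175, 0.0852]
tool_rot: [-0.127, 1.567, 0.127]
contact_force: [-0.1, -1.0, 1.0]
opening: -0.0001
t: 8.98
tool_pos: [0.5333, 0.175, 0.0828]
tool_rot: [-0.127, 1.566, 0.127]
contact_force: [0.3, -0.0, 2.7]
opening: 0.0001
```

```bash
python3 -m crank '[[[0,0,-0.001,0],[0,0,-0.002,0],[0,0,-0.002,0]]]'
python3 -m crank '[[[0,0,-0.002,0],[0,0,-0.003,0],[0,0,-0.003,0]]]'
```

```text
t: 9.23
tool_pos: [0.5335, 0.1751, 0.081]
tool_rot: [-0.127, 1.565, 0.127]
contact_force: [1.5, 0.1, 4.9]
opening: 0.0
t: 9.48
tool_pos: [0.5338, 0.1752, 0.0805]
tool_rot: [-0.127, 1.565, 0.127]
contact_force: [-5.1, -2.1, 16.8]
opening: 0.0004
```

```bash
python3 - <<'E'
from h import *
import cv2
p,d=get_image('scene'); cv2.imwrite('pics/s8.png',cv2.resize(p[210:260,340:400,::-1],None,fx=10,fy=10,interpolation=cv2.INTER_CUBIC))
p,d=get_image('wrist'); cv2.imwrite('pics/w8.png',cv2.resize(p[100:350,200:520,::-1],None,fx=2,fy=2))
E
```

```text
(no output)
```

View pics/s8.png

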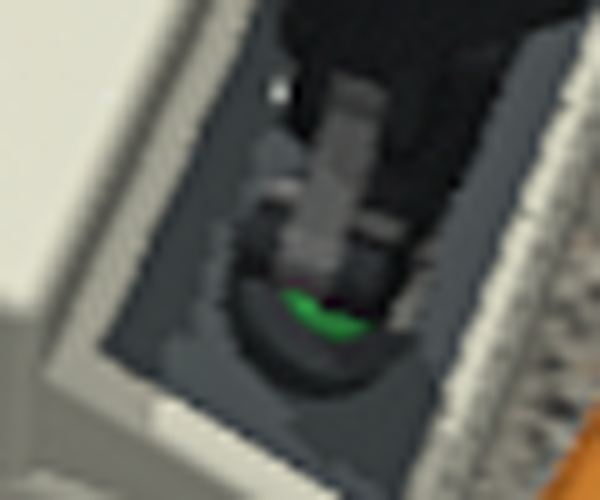

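View pics/w8.png

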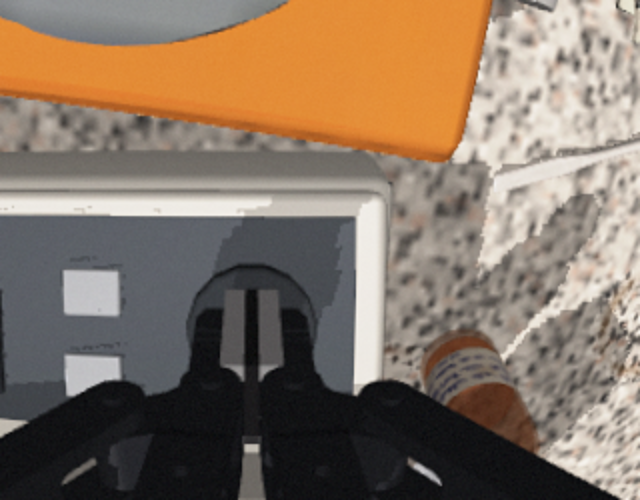

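Green rim is nearly level with the dark ring at (325,315), so the key is down. The 1.2 N/mm rise, then a hard stop at 17 N, agrees with full travel. I release it.

```bash
python3 -m crank '[[[0,0,0.006,0],[0,0,0.015,0],[-0.01,0,0.04,0],[-0.03,0,0.075,0],[-0.05,0,0.11,0]]]'
python3 -m crank '[[[-0.03,0.03,0.03,0],[-0.06,0.06,0.06,0],[-0.08,0.09,0.08,0],[-0.08,0.09,0.08,0],[-0.08,0.09,0.08,0]]]'
python3 - <<'E'
from h import *
import cv2
st()
p,d=get_image('scene'); cv2.imwrite('pics/s9.png',p[:,:,::-1]);cv2.imwrite('pics/s9c.png',cv2.resize(p[120:280,265:425,::-1],None,fx=3.75,fy=3.75,interpolation=cv2.INTER_CUBIC))
p,d=get_image('top'); cv2.imwrite('pics/t9.png',cv2.resize(p[140:260,260:420,::-1],None,fx=5,fy=5,interpolation=cv2.INTER_CUBIC))
c=camera_model('scene');P=back('scene',408/3.75+265,442/3.75+120,get_image('scene')[1][237,373]);print('key',P)
E
```

```text
t: 10.0
tool_pos: [0.4807, 0.1745, 0.1864]
tool_rot: [-0.127, 1.572, 0.126]
contact_force: [0.8, 0.4, 0.5]
opening: -0.0
t: 10.42
tool_pos: [0.4017, 0.2674, 0.2706]
tool_rot: [-0.128, 1.563, 0.132]
contact_force: [-0.1, -0.6, -0.0]
opening: 0.0003
t10.42 pos [0.4017 0.2674 0.2706] F [-0.1 -0.6 -0. ] open 0.0003
local [-0.19602348  0.19826744] yaxis deg 99.5 x [ 0.004  0.003 -1.   ]
key [0.53826948 0.1763691  0.08230271]
```

View pics/s9c.png

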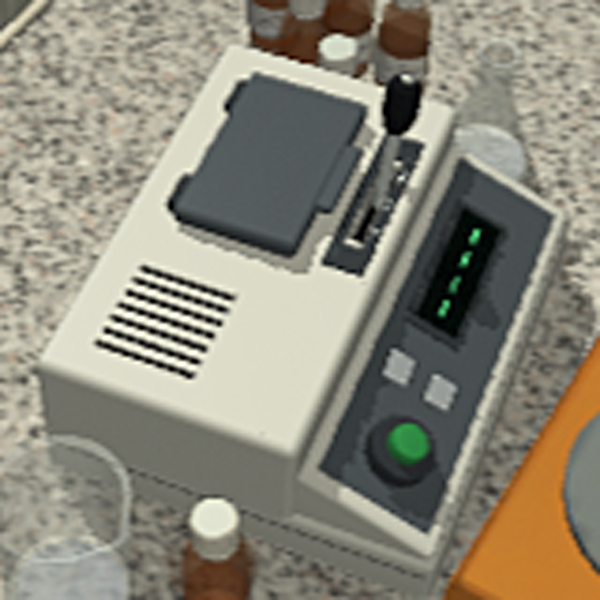

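View pics/t9.png

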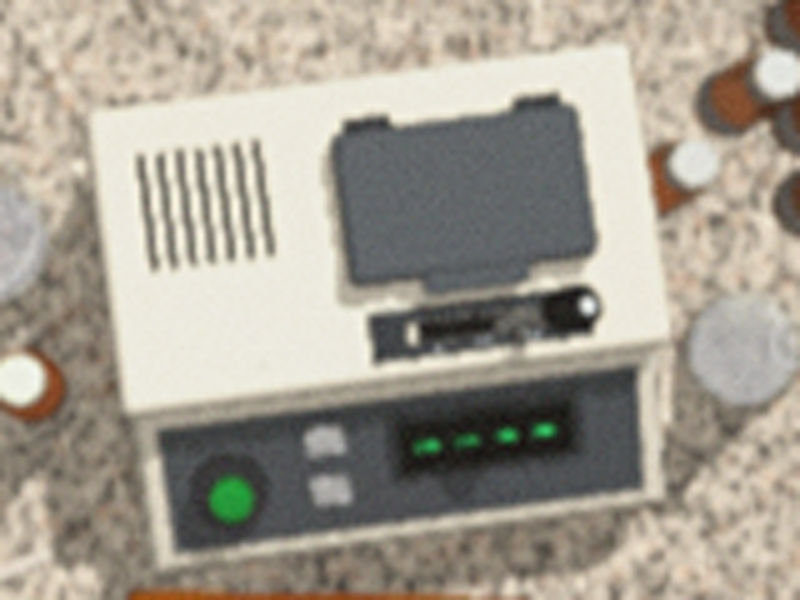

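Everything appears right: lever knob at (582,305), key up at (232,498). A depth check of the lid's tilt comes first.

```bash
python3 - <<'E'
from h import *
d=get_image('top')[1]
def fit(u0,u1,v0,v1):
    P=np.array([back('top',u,v,d[v,u]) for u in range(u0,u1) for v in range(v0,v1) if d[v,u]>0])
    a=np.linalg.lstsq(np.c_[P[:,:2]-P[:,:2].mean(0),np.ones(len(P))],P[:,2],rcond=None)[0]; print(a.round(4))
fit(332,375,168,193); fit(290,325,197,215); fit(316,324,170,200)
E
```

```text
[0.0081 0.0057 0.1179]
[0.0013 0.0049 0.1038]
[-0.0042  0.0499  0.1039]
```

```bash
python3 -c "
from station import *
print(finish_job())"
```

```text
the job is handed in; nothing more can be done
None
```

I pushed the lid shut, then pushed the lever right to its second stop. After that I pressed the green key down and let it come up, using shut fingers throughout. The job is handed in at about 10.5 s on the robot's clock; it gave no verdict.

- **Lid:** It is flat. The depth fit gives its face at 0.118 m high, tilted less than 0.01 rad.
- **Lever:** The knob stands at the right end of its slot in both the scene and top views. The fingers felt a 9 N reaction there, which I took as the stop.
- **Key:** The force rose at about 1.2 N/mm and then jumped to 17 N after about 4.8 mm of downward travel, so it was fully down. In the final pictures it looks up again. One depth reading after release put it 1.5 mm below the first reading (82.3 mm against 83.8 mm). I put this down to depth noise and did not check it further.
- **Surroundings:** The bottle, flask and beaker look unmoved in the pictures. The arm ended well clear of the instrument, with no contact force beyond noise.

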